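# Set out the waffle bar's toppings in order

### The arm

A 7-joint arm with a two-finger parallel gripper is mounted at the origin on the work surface. World frame = base frame: x ahead of the robot, y to its left, z up, the work surface at z = 0. Lengths are in mm, angles in rad, forces in N, time in s.
With the tool pointing down it reaches from about 425 to 800 mm from the base axis. Payload 8.3 kg.
Tool frame: the origin (TCP) lies midway between the tips of the shut fingers; the grasp point (between the pads) lies 19 mm behind it; y points along the fingers, z is the direction in which the jaws open and shut, and the axes are right-handed (so a half turn about y gives the same grasp; the last joint's range is limited). The gripper opens to 85 mm and grips with 20 to 120 N. Pads are 22 mm wide; open, the fingers measure 114 mm over their backs; the gripper's body (76 mm by 85 mm) begins 54 mm behind the grasp point. The pads swing forward as they close: fully open they stand 13 mm farther back than shut.
Start: joints at [-1.195, 0.383, 0.016, 1.37, -0.006, 1.388, -0.046], TCP at [265.479, 565.793, 197.979] pointing down, gripper open.
Joint ranges: [-2.95, 2.95], [-0.25, 2.06], [-1.52, 1.56], [0.18, 2.33], [-1.44, 4.58], [0.02, 2.06], [-3.01, 3.01]. Speed limits (rad/s): [2.39, 2.39, 3.01, 3.01, 3.14, 3.14, 3.14].

### API

Orientations are given as a unit quaternion [w, x, y, z].
In Python, from cell import status, capture, robot gives the robot as it stands.
- The arm moves only by the tool carry_out, never from a script. Its argument "series" is a list of rows, each a list of 3 entries, a list of its own where there are three numbers: the turn, a rotation vector about the tool's x, y, z in rad, then the shift along the tool's x, y, z in mm, then the opening, from 0 (shut) to 1 (fully open). A call has 1 to 20 rows; each row is the pose to reach, as a shift and turn from the pose commanded when the call began, along the tool's axes at that moment; what a row does not reach only later rows make up. A row lasts 1/12 s, in which the tool goes at most 41.7 mm and 7.16 degrees, less where a joint would pass 70% of its speed; a pose out of reach is approached as far as the arm can. A call with a gripper value outside its range is refused whole. The fingers move at their own pace and stop on an object; the grip force is fixed at half the most. Time passes only in rows, so rows that repeat a pose let the fingers close. It gives the time, the measured TCP pose, the force and the opening at its end, in the units of the state.
- status.get_obs(): the state, without advancing time (a new reading comes with each control period).
- capture(name): name is "side" or "top" or "wrist"; returns a dict with "image" (384x512x3 uint8, red, green, blue), "mtx" (3x3 intrinsics, pixels), "distortion" ([k1, k2, p1, p2, k3] as OpenCV has them; the pictures are not rectified), "pose" (4x4, takes a point from camera to world coordinates). Camera axes: x right, y down, z forward; pixel columns grow to the right and rows downward; lengths in mm; the calibration is good to about 2 mm. A picture is of the moment at which its call begins. There is no depth.
- robot.hand_in(): hands the job in, once; it reports no verdict.
The state is a dict: "clock": time; "joints": joint angles; "joint_velocities": joint speeds; "joint_efforts": joint torques, N m; "ee_pos": TCP position; "eef_rot": TCP orientation; "wrist_force": force on the tool from outside, world axes, zero at the start; "wrist_torque": the same for the moment, N m; "finger_gap": finger opening in mm.
Only numpy, scipy, OpenCV 4.12 (cv2) and the standard library are available. Lean on these libraries where they do the work, as an engineer would, in place of code of your own. Each camera call takes 0.05 s, during which the arm holds its last target.

### The job

The four toppings for the waffle bar came from the kitchen in the steel wire carrier, packed in serving order. Move them into the four compartments of the wooden serving rack, one in each, in the same left-to-right order as they stand in the carrier (as seen from the robot's side of the table). Keep them upright, set them down gently, do not drop them, and leave each standing flat on the rack's floor.

Things in the scene. Friction and masses are not known exactly. Their poses are not given: they have to be found in the camera images.
- syrup: syrup bottle, amber glass, round: body 58 mm across up to 88 mm high, shoulder narrowing to a 29 mm neck (112 to 132 mm high), then a steel screw cap 34 mm across from 132 mm to the top at 164 mm; about 0.4 kg. Origin: centre of its underside, z up its axis. Tall: grip it by the cap from above.
- sugar: sugar shaker, steel cylinder 62 mm across, straight up to 78 mm high, with a domed pierced lid whose top is at 102 mm; a dark band 64 mm across runs round it at 64 to 72 mm; about 0.3 kg. Origin: centre of its underside, z up its axis.
- jam: squat jam jar, glass with dark red jam, 62 mm across up to 50 mm high, slightly narrower shoulder, flat brass lid 61 mm across from 57 mm to the top at 73 mm; about 0.33 kg. Origin: centre of its underside, z up its axis.
- cream: white plastic squeeze bottle: body 54 mm across up to 96 mm high, ribbed collar 47 mm across at 104 to 118 mm, cone nozzle above it up to 145 mm; rigid and closed, about 0.28 kg. Origin: centre of its underside, z up its axis. It can be gripped by the collar.
- mat_syrup: square black ribbed rubber drip mat, 78 x 78 x 2 mm, fixed on the carrier's floor; the syrup bottle stands on it at the start. Stays where it is. Origin: centre of its underside.
- mat_sugar: square black ribbed rubber drip mat, 78 x 78 x 2 mm, fixed on the carrier's floor; the sugar shaker stands on it at the start. Stays where it is. Origin: centre of its underside.
- mat_jam: square black ribbed rubber drip mat, 78 x 78 x 2 mm, fixed on the carrier's floor; the jam jar stands on it at the start. Stays where it is. Origin: centre of its underside.
- mat_cream: square black ribbed rubber drip mat, 78 x 78 x 2 mm, fixed on the carrier's floor; the squeeze bottle stands on it at the start. Stays where it is. Origin: centre of its underside.
- carrier: fixed steel wire carrier, 88 x 342 mm, four places in a row, centred at x = 0, y = 127.5, 42.5, -42.5, -127.5 mm; containers' undersides at 10 mm on the mats; wire rails and dividers 30 mm high; end loops 71 mm high, 177 mm from the middle. Origin: centre of its underside; y along the row to the robot's left, x away from the robot. May stand nearer than the rack or beyond it.
- rack: fixed wooden serving rack, 93 x 351 mm, four places in a row, centred at x = 0, y = 127.5, 42.5, -42.5, -127.5 mm; compartments 81 mm square inside, open above, floor at 10 mm, walls 30 mm high; end boards 63 mm high, 173 mm from the middle. Origin: centre of its underside; y along the row to the robot's left, x away from the robot. Empty at the start.
There are look-alikes about, which are no part of the job. What is meant by the syrup is not blue, and is the smaller of those in its own colour.

How it is judged:
By the outcome, as a careful person would: the job done as asked, in the order asked, and still so for the second after the job is handed in, with the robot touching nothing.
It also fails if it takes over 96 s, if anything falls off the work surface, if the arm or the gripper's body presses on something with over 40 N, if the wrist force passes 120 N, or if a joint passes its speed limit or range.

## Working session

There is one attempt and no reset: what is moved stays moved. The work goes in short steps, Python scripts to look and compute and a tool call to move; the robot and the scene stay as the last step left them, time stands still between calls to the robot, and variables do not carry over. Pictures are saved under pics/ and viewed, and the job is handed in when it is done.

Besides the shell and the picture viewer there is one more tool, called after "Call:" as name(argument=value, ...) on one line, values as JSON. carry_out: Moves the arm, as the interface text tells. Its arguments: {"type":"object","properties":{"series":{"type":"array"}},"required":["series"]}

```bash
ls; mkdir -p pics; python3 - <<'E'
from cell import status, capture, robot
import cv2
o=status.get_obs()
for k,v in o.items(): print(k,v)
for n in("side","top","wrist"):
    c=capture(n); cv2.imwrite(f"pics/{n}0.png",c["image"][:,:,::-1]); print(n,c["mtx"],c["distortion"],c["pose"])
E
```

```text
pics
clock 0.0
joints [-1.19489818  0.384253    0.01639978  1.37115196 -0.00628105  1.38820007
 -0.04649491]
joint_velocities [-3.15224086e-04 -3.87323444e-04 -9.05752873e-05  6.33526259e-04
 -1.25589656e-03  2.65019468e-04  3.64632239e-04]
joint_efforts [ 4.13044963e-04 -6.27607012e+01  8.44297595e-01 -3.71819186e+01
  1.65454298e-02  1.45629692e-02 -3.28258056e-05]
ee_pos [265.28094563 565.28150437 196.97088561]
eef_rot [-0.68947796  0.69084143 -0.15400887  0.15375148]
wrist_force [ 0.45225872 -0.25825496 -0.03749713]
wrist_torque [0.00030111 0.03946908 0.03695573]
finger_gap 85.40311548152867
side [[391.73381356   0.         253.02223772]
 [  0.         391.73381356 188.49536932]
 [  0.           0.           1.        ]] [-0.01610342  0.          0.          0.          0.        ] [[-7.83869330e-01 -3.98085406e-01  4.76525846e-01  1.45848265e+02]
 [-6.20922814e-01  5.00161090e-01 -6.03567513e-01  3.95604477e+02]
 [ 1.93173166e-03 -7.69003832e-01 -6.39241250e-01  4.91268268e+02]
 [ 0.00000000e+00  0.00000000e+00  0.00000000e+00  1.00000000e+00]]
top [[353.99251249   0.         25
[... 186 characters left out ...]
28e-01  5.83333921e-02  4.50304191e+02]
 [-9.99975565e-01  5.83824509e-03  3.84499867e-03 -2.17741094e+01]
 [-4.17895541e-03 -5.83104191e-02 -9.98289753e-01  8.07887633e+02]
 [ 0.00000000e+00  0.00000000e+00  0.00000000e+00  1.00000000e+00]]
wrist [[276.7478228    0.         261.91442177]
 [  0.         276.7478228  189.55336077]
 [  0.           0.           1.        ]] [-0.0522447  0.         0.         0.         0.       ] [[ 4.24639584e-01  8.69191900e-01  2.53350870e-01  2.02262985e+02]
 [ 9.05358919e-01 -4.06887935e-01 -1.21521340e-01  5.95966634e+02]
 [-2.53995154e-03  2.80976241e-01 -9.59711363e-01  3.73778013e+02]
 [ 0.00000000e+00  0.00000000e+00  0.00000000e+00  1.00000000e+00]]
```

View pics/top0.png

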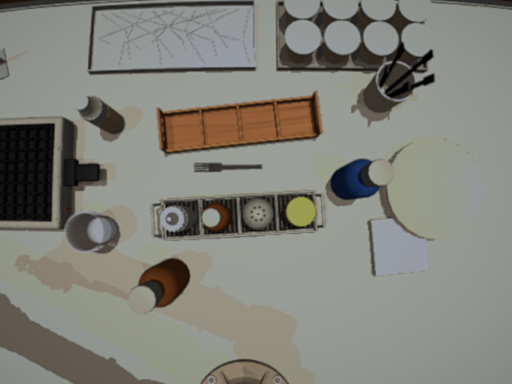

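View pics/side0.png

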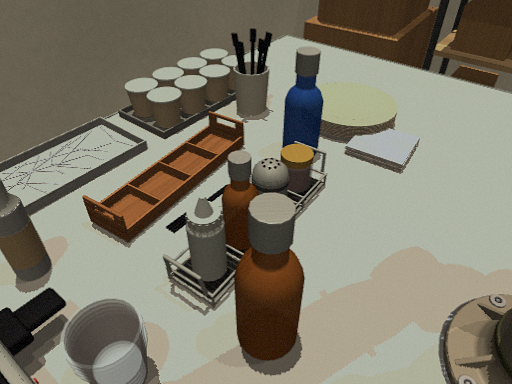

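View pics/wrist0.png

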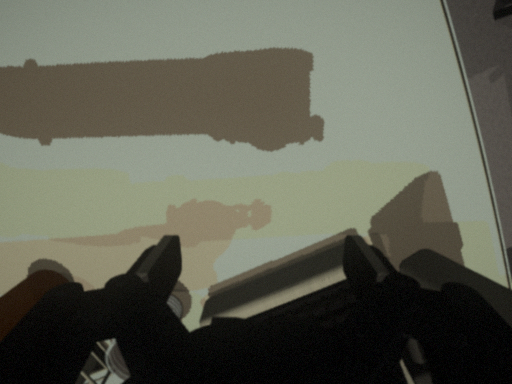

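```bash
cat > h.py <<'E'
import numpy as np, cv2
from cell import status, capture, robot
def ray(c,uv):
    p=cv2.undistortPoints(np.array([[uv]],float),c["mtx"],np.array(c["distortion"]))[0,0]
    T=np.array(c["pose"]); return T[:3,3],T[:3,:3]@np.array([p[0],p[1],1.])
def plane(c,uv,z):
    o,d=ray(c,uv); return o+d*(z-o[2])/d[2]
def tri(c1,uv1,c2,uv2):
    o1,d1=ray(c1,uv1);o2,d2=ray(c2,uv2)
    A=np.stack([d1,-d2],1); s=np.linalg.lstsq(A,o2-o1,rcond=None)[0]
    a=o1+d1*s[0];b=o2+d2*s[1]; return (a+b)/2,np.linalg.norm(a-b)
def proj(c,P):
    T=np.linalg.inv(np.array(c["pose"])); r,_=cv2.Rodrigues(T[:3,:3])
    return cv2.projectPoints(np.array(P,float).reshape(-1,3),r,T[:3,3],c["mtx"],np.array(c["distortion"]))[0][:,0]
E
python3 - <<'E'
from h import *
t=capture("top");s=capture("side")
cv2.imwrite("pics/t_crop1.png",cv2.resize(t["image"][80:165,145:335,::-1],None,fx=4.2,fy=4.2,interpolation=cv2.INTER_CUBIC))
cv2.imwrite("pics/t_crop2.png",cv2.resize(t["image"][175:250,145:335,::-1],None,fx=4.2,fy=4.2,interpolation=cv2.INTER_CUBIC))
cv2.imwrite("pics/s_crop1.png",cv2.resize(s["image"][100:250,80:255,::-1],None,fx=4,fy=4,interpolation=cv2.INTER_CUBIC))
cv2.imwrite("pics/s_crop2.png",cv2.resize(s["image"][130:305,155:335,::-1],None,fx=3.4,fy=3.4,interpolation=cv2.INTER_CUBIC))
E
```

```text
(no output)
```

View pics/t_crop1.png

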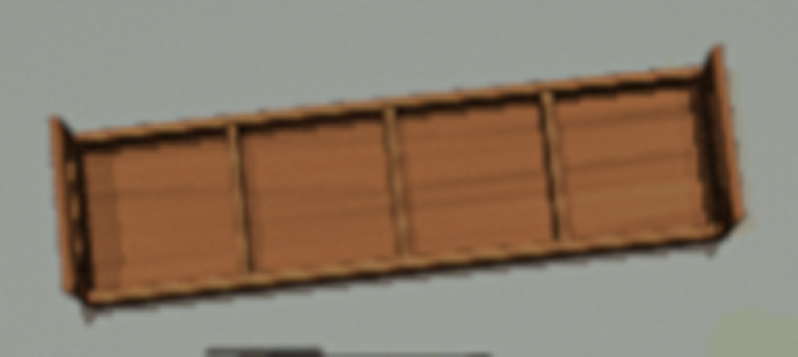

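View pics/t_crop2.png

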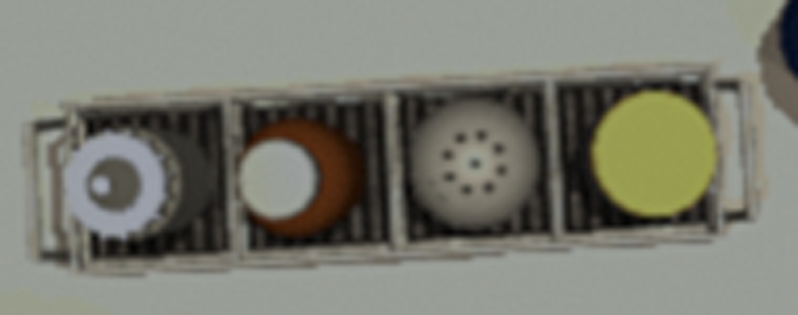

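View pics/s_crop1.png

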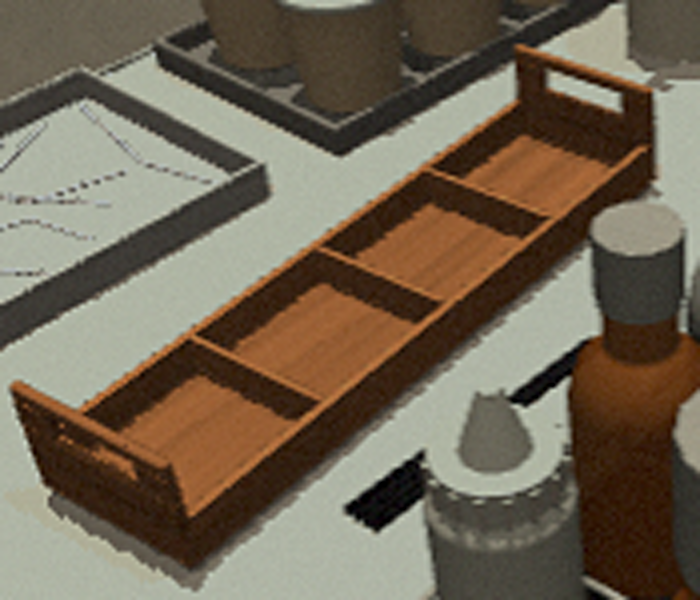

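View pics/s_crop2.png

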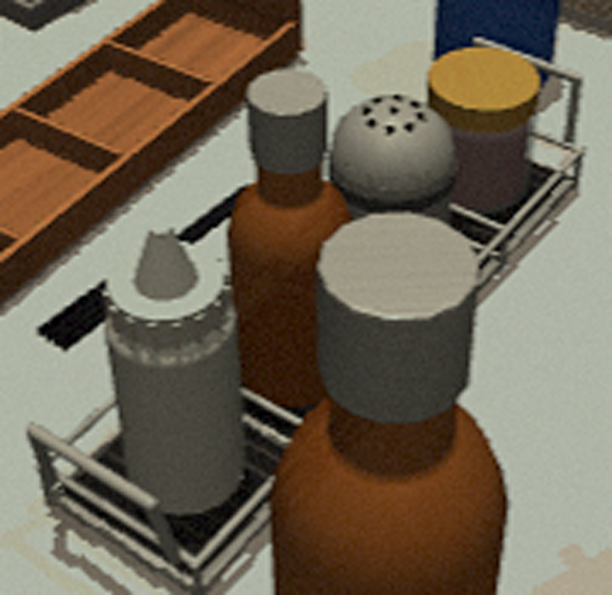

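```bash
python3 - <<'E'
from h import *
t=capture("top");s=capture("side")
def c1(x,y): return (x/4.2+145-.4,y/4.2+80-.4)
def c2(x,y): return (x/4.2+145-.4,y/4.2+175-.4)
def s1(x,y): return (x/4+80-.4,y/4+100-.4)
def s2(x,y): return (x/3.4+155-.4,y/3.4+130-.4)
print("rack div ends top")
for a,b in [((234,125),(248,272)),((390,108),(404,258)),((547,92),(560,240))]:
    A=plane(t,c1(*a),30);B=plane(t,c1(*b),30);print(A.round(1),B.round(1),((A+B)/2).round(1),np.linalg.norm(A-B).round(1))
print("side divs")
for a,b in [((194,337),(318,401)),((320,248),(440,300)),((431,171),(549,215))]:
    A=plane(s,s1(*a),30);B=plane(s,s1(*b),30);print(A.round(1),B.round(1),((A+B)/2).round(1),np.linalg.norm(A-B).round(1))
print("endboards top")
for p in [(53,118),(68,290),(718,47),(741,215)]: print(plane(t,c1(*p),63).round(1))
for p in [(12,385),(168,465),(518,48),(652,93)]: print(plane(s,s1(*p),63).round(1))
print("containers")
for n,p,z,q in [("cream tip",(101,184),155,(160,235)),("cream collar",(115,184),128,(173,287)),("syrup",(279,178),174,(287,91)),("sugar",(475,163),112,None),("jam",(655,153),83,(483,80))]:
    print(n,plane(t,c2(*p),z).round(1), plane(s,s2(*q),z).round(1) if q else "", *( [x.round(1) for x in tri(t,c2(*p),s,s2(*q))] if q else []))
print("carrier div top 30")
for a,b in [((230,103),(237,255)),((393,90),(402,242)),((548,80),(558,235))]:
    A=plane(t,c2(*a),30);B=plane(t,c2(*b),30);print(A.round(1),B.round(1),((A+B)/2).round(1))
print("big bottle cap"); print(tri(t,(143,298),s,(272,212)), )
g=(153,298)
print(plane(t,(180,270),0))
E
```

```text
rack div ends top
[681.9  94.1  30. ] [601.9  86.   30. ] [641.9  90.1  30. ] 80.4
[690.3  10.5  30. ] [608.7   3.2  30. ] [649.5   6.8  30. ] 81.9
[698.6 -73.7  30. ] [617.9 -79.6  30. ] [658.3 -76.6  30. ] 80.9
side divs
[680.9  94.9  30. ] [600.9  89.   30. ] [640.9  91.9  30. ] 80.2
[689.   10.7  30. ] [611.2   3.3  30. ] [650.1   7.   30. ] 78.2
[696.2 -73.6  30. ] [618.6 -82.4  30. ] [657.4 -78.   30. ] 78.1
endboards top
[677.4 183.4  63. ]
[587.3 173.8  63. ]
[ 712.1 -160.2   63. ]
[ 623.6 -169.8   63. ]
[676.5 184.2  63. ]
[585.5 173.4  63. ]
[ 709.4 -158.7   63. ]
[ 619.2 -167.4   63. ]
containers
cream tip [439.7 133.5 155. ] [435.9 136.1 155. ] [439.2 133.9 151.8] 1.2
cream collar [439.2 133.4 128. ] [433.3 134.5 128. ] [437.8 133.  124.4] 3.7
syrup [442.3  52.4 174. ] [441.6  52.9 174. ] [442.2  52.4 173.5] 0.2
sugar [448.1 -32.1 112. ] 
jam [ 452.3 -120.4   83. ] [ 450.6 -119.    83. ] [ 452.  -120.8   81.4] 0.7
carrier div top 30
[479.9  95.1  30. ] [400.4  91.3  30. ] [440.2  93.2  30. ]
[486.3   9.4  30. ] [406.9   5.   30. ] [446.6   7.2  30. ]
[491.  -71.8  30. ] [410.1 -76.4  30. ] [450.6 -74.1  30. ]
big bottle cap
(array([308.28867963, 160.19467949, 223.60860407]), np.float64(1.2029702360373107))
[319.5354235  144.09869108   0.        ]
```

```bash
cat >> h.py <<'E'
from scipy.spatial.transform import Rotation as Ro
def cur():
    o=status.get_obs(); q=o["eef_rot"]; return np.array(o["ee_pos"]),Ro.from_quat([q[1],q[2],q[3],q[0]]),o
YAW=0.075
E
python3 - <<'E'
from h import *
p,R,o=cur(); print(R.as_matrix().round(3)); 
c=capture("wrist"); print("cam in tool",R.inv().apply(c["pose"][:3,3]-p).round(1))
for sg in(1,-1):
    z=sg*np.array([np.cos(YAW),np.sin(YAW),0]);y=np.array([0,0,-1.]);x=np.cross(y,z)
    G=Ro.from_matrix(np.stack([x,y,z],1)); print(sg,(R.inv()*G).as_rotvec().round(3))
print("shift to",R.inv().apply(np.array([440,133,270])-p).round(1))
t=capture("top");s=capture("side")
print("blue cap",tri(t,(381,172),s,(308,56)))
E
```

```text
[[ 0.905 -0.     0.425]
 [-0.425 -0.     0.905]
 [-0.    -1.    -0.001]]
cam in tool [ -70.  -176.7    0.6]
1 [1.000e-03 1.057e+00 0.000e+00]
-1 [ 0.000e+00 -2.085e+00 -1.000e-03]
shift to [ 341.8  -72.1 -317.6]
blue cap (array([ 517.8028804 , -243.1005435 ,  210.47896938]), np.float64(0.16732679846870463))
```

Call:
carry_out(series=[[[0,0.08,0],[0,-40,0],1],[[0,0.18,0],[30,-70,-30],1],[[0,0.27,0],[60,-72,-56],1],[[0,0.36,0],[88,-72,-82],1],[[0,0.45,0],[116,-72,-108],1],[[0,0.54,0],[144,-72,-134],1],[[0,0.63,0],[172,-72,-160],1],[[0,0.72,0],[200,-72,-186],1],[[0,0.81,0],[228,-72,-212],1],[[0,0.9,0],[256,-72,-238],1],[[0,0.98,0],[284,-72,-264],1],[[0,1.04,0],[312,-72,-290],1],[[0,1.057,0],[341,-72,-317],1],[[0,1.057,0],[342,-72,-317.5],1],[[0,1.057,0],[342,-72,-317.5],1],[[0,1.057,0],[342,-72,-317.5],1]])

```text
clock: 1.83
ee_pos: [440.1, 133.4, 270.1]
eef_rot: [0.519, -0.518, 0.481, -0.481]
wrist_force: [-0.7, 0.6, -0.2]
finger_gap: 85.4
```

```bash
python3 - <<'E'
from h import *
p,R,o=cur(); print(p.round(1),R.as_matrix().round(3),o["joints"].round(2))
c=capture("wrist"); cv2.imwrite("pics/w1.png",c["image"][:,:,::-1])
print(proj(c,[[439,133.5,155],[442.3,52.4,174],[448,-32,112],[452,-120.4,83]]).round())
E
```

```text
[440.1 133.4 270.1] [[ 0.075 -0.     0.997]
 [-0.997  0.001  0.075]
 [-0.001 -1.     0.   ]] [-0.79 -0.02  0.43  1.68  0.01  1.47 -0.29]
[[260. 177.]
 [257. 252.]
 [258. 284.]
 [257. 320.]]
```

View pics/w1.png

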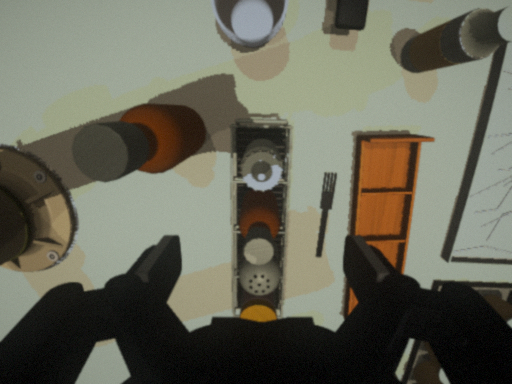

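Call:
carry_out(series=[[[0,0,0],[0,35,0],1],[[0,0,0],[0,70,0],1],[[0,0,0],[0,105,0],1],[[0,0,0],[0,135,0],1],[[0,0,0],[0,155,0],1],[[0,0,0],[0,168,0],1],[[0,0,0],[0,168,0],1],[[0,0,0],[0,168,0],0.4],[[0,0,0],[0,168,0],0.4],[[0,0,0],[0,168,0],0.4],[[0,0,0],[0,168,0],0.4],[[0,0,0],[0,168,0],0.4],[[0,0,0],[0,168,0],0.4],[[0,0,0],[0,168,0],0.4],[[0,0,0],[0,168,0],0.4]])

```text
clock: 3.13
ee_pos: [440.3, 133.1, 102.1]
eef_rot: [0.518, -0.518, 0.481, -0.481]
wrist_force: [0.0, -1.1, 0.4]
finger_gap: 34.2
```

```bash
python3 - <<'E'
from h import *
c=capture("wrist"); s=capture("side")
im=np.hstack([cv2.resize(c["image"][150:384,130:390],(400,360)),cv2.resize(s["image"][150:330,100:300],(400,360),interpolation=cv2.INTER_CUBIC)])
cv2.imwrite("pics/w2.png",im[:,:,::-1])
E
```

```text
(no output)
```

View pics/w2.png

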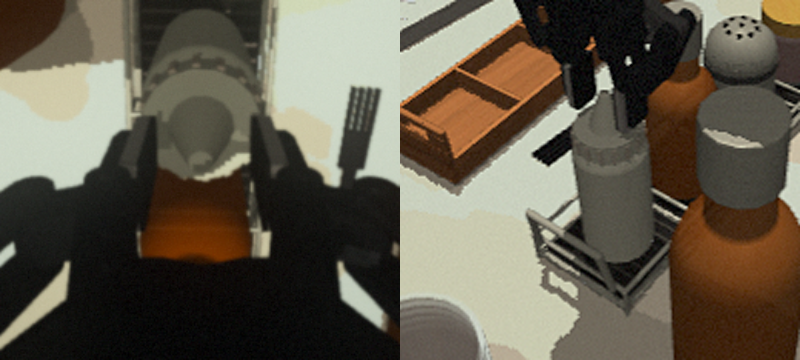

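```bash
python3 - <<'E'
from h import *
s=capture("side");c=capture("wrist");p,R,o=cur();print(p,o["finger_gap"],o["joints"].round(3))
for h in (-5,0,10,20,30,40): print(h,proj(s,[p+R.apply([0,-h,k]) for k in(-17,17)]).round().tolist(),proj(c,[p+R.apply([0,-h,k]) for k in(-17,17)]).round().tolist())
print("collar top",proj(s,[[440,133.5,128],[440,133.5,114],[440,133.5,155],[440,133.5,10]]).round(), proj(c,[[440,133.5,155]]))
cv2.imwrite("pics/s3.png",cv2.resize(s["image"][130:260,150:270,::-1],None,fx=4.5,fy=4.5,interpolation=cv2.INTER_CUBIC))
cv2.imwrite("pics/w3.png",c["image"][:,:,::-1])
E
```

```text
[440.17950388 133.04348535 101.95353404] 34.14777852645671 [-0.773  0.101  0.439  1.955 -0.048  1.096 -0.239]
-5 [[214.0, 232.0], [195.0, 223.0]] [[236.0, 214.0], [284.0, 214.0]]
0 [[214.0, 230.0], [195.0, 220.0]] [[235.0, 217.0], [285.0, 217.0]]
10 [[213.0, 225.0], [194.0, 215.0]] [[234.0, 222.0], [286.0, 222.0]]
20 [[213.0, 219.0], [193.0, 210.0]] [[232.0, 229.0], [287.0, 229.0]]
30 [[212.0, 214.0], [193.0, 204.0]] [[230.0, 236.0], [289.0, 236.0]]
40 [[212.0, 208.0], [192.0, 199.0]] [[228.0, 244.0], [290.0, 244.0]]
collar top [[202. 211.]
 [203. 219.]
 [201. 196.]
 [209. 267.]] [[258.79991114 255.46596497]]
```

View pics/s3.png

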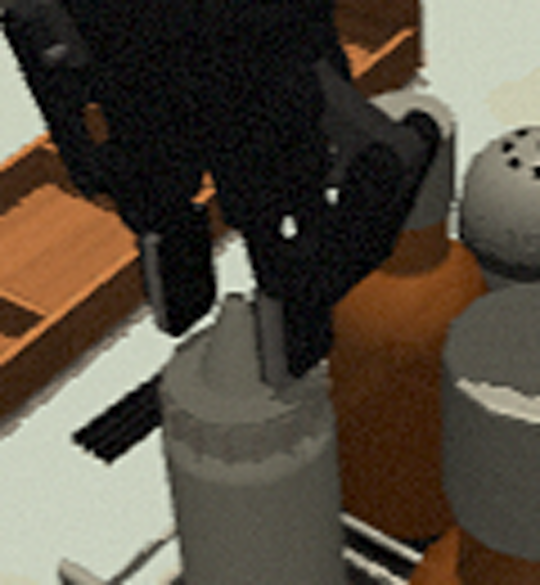

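View pics/w3.png

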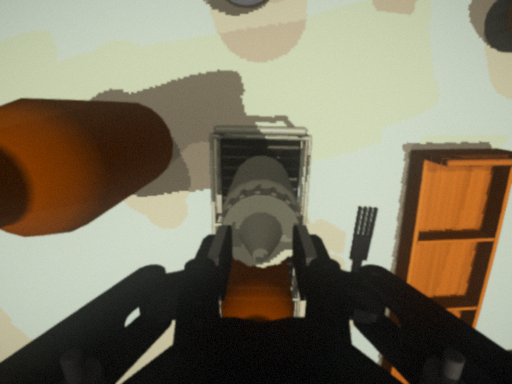

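```bash
python3 - <<'E'
from h import *
s=capture("side");c=capture("wrist");p,R,o=cur()
for h in (0,10,20,25,30,35,40): print(h,[proj(c,[p+R.apply([x,-h,k]) for k in(-17,17,-25,25)]).round().tolist() for x in (-11,)])
cv2.imwrite("pics/w4.png",cv2.resize(c["image"][190:310,170:350,::-1],None,fx=4.4,fy=4.4,interpolation=cv2.INTER_CUBIC))
E
```

```text
0 [[[235.0, 202.0], [285.0, 202.0], [223.0, 202.0], [297.0, 202.0]]]
10 [[[233.0, 207.0], [286.0, 207.0], [221.0, 207.0], [299.0, 207.0]]]
20 [[[232.0, 212.0], [288.0, 212.0], [218.0, 212.0], [301.0, 212.0]]]
25 [[[231.0, 215.0], [288.0, 215.0], [217.0, 215.0], [302.0, 215.0]]]
30 [[[230.0, 219.0], [289.0, 219.0], [216.0, 218.0], [303.0, 219.0]]]
35 [[[229.0, 222.0], [290.0, 222.0], [214.0, 222.0], [305.0, 222.0]]]
40 [[[228.0, 226.0], [291.0, 226.0], [213.0, 226.0], [306.0, 226.0]]]
```

View pics/w4.png

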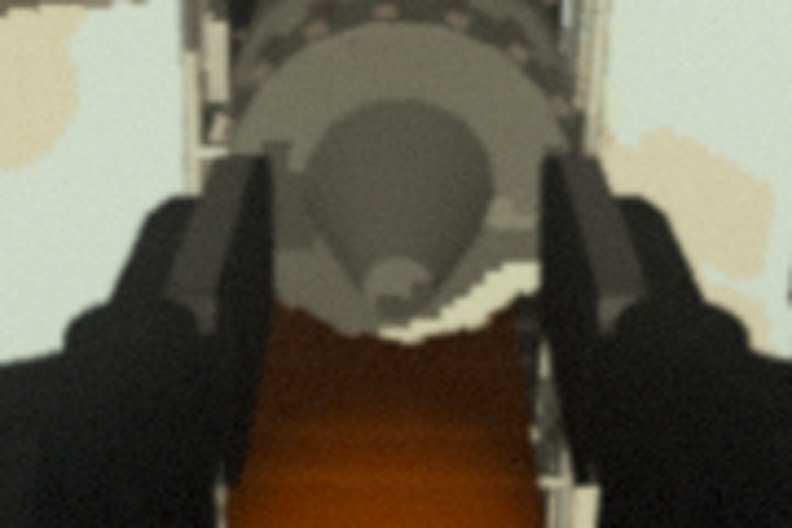

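Call:
carry_out(series=[[[0,0,0],[0,0,0],1],[[0,0,0],[0,0,0],1],[[0,0,0],[0,0,0],1],[[0,0,0],[0,0,0],1],[[0,0,0],[0,7,0],1],[[0,0,0],[0,14,0],1],[[0,0,0],[0,21,0],1],[[0,0,0],[0,21,0],1],[[0,0,0],[0,21,0],0.4],[[0,0,0],[0,21,0],0.4],[[0,0,0],[0,21,0],0.4],[[0,0,0],[0,21,0],0.4],[[0,0,0],[0,21,0],0.4],[[0,0,0],[0,21,0],0.4],[[0,0,0],[0,21,0],0.4]])

```text
clock: 4.68
ee_pos: [440.6, 133.4, 81.8]
eef_rot: [0.519, -0.518, 0.481, -0.481]
wrist_force: [-2.0, 0.1, 5.2]
finger_gap: 44.6
```

```bash
python3 - <<'E'
from h import *
c=capture("wrist"); s=capture("side");p,R,o=cur();print(p,o["finger_gap"],o["wrist_force"])
im=np.hstack([cv2.resize(c["image"][190:310,170:350],(400,360)),cv2.resize(s["image"][130:260,150:270],(400,400))[:360]])
cv2.imwrite("pics/w5.png",im[:,:,::-1])
E
```

```text
[440.56575708 133.32972946  81.73794988] 44.31831824583867 [-1.41922792 -0.21286539  5.51019912]
```

View pics/w5.png

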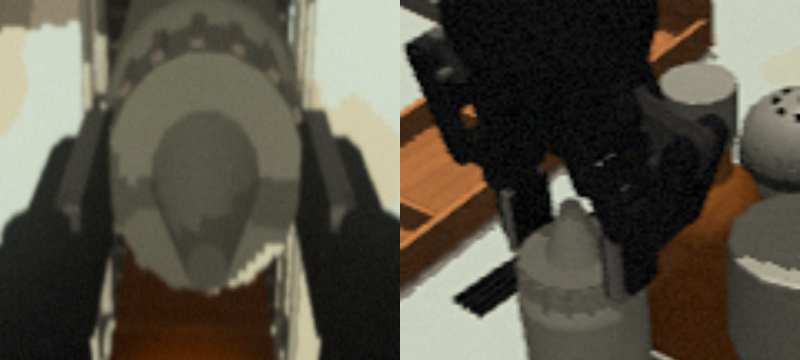

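Call:
carry_out(series=[[[0,0,0],[0,0,0],0.75],[[0,0,0],[0,0,0],0.75],[[0,0,0],[0,4,0],0.75],[[0,0,0],[0,4,0],0.75],[[0,0,0],[0,4,0],0.2],[[0,0,0],[0,4,0],0.2],[[0,0,0],[0,4,0],0.2],[[0,0,0],[0,4,0],0.2],[[0,0,0],[0,4,0],0.2],[[0,0,0],[0,4,0],0.2],[[0,0,0],[0,0,0],0.2],[[0,0,0],[0,-5,0],0.2],[[0,0,0],[0,-12,0],0.2],[[0,0,0],[0,-25,0],0.2],[[0,0,0],[0,-40,0],0.2],[[0,0,0],[0,-52,0],0.2],[[0,0,0],[0,-56,0],0.2],[[0,0,0],[0,-56,0],0.2]])

```text
clock: 6.28
ee_pos: [441.0, 133.4, 138.2]
eef_rot: [0.519, -0.518, 0.481, -0.481]
wrist_force: [0.4, -0.1, -3.5]
finger_gap: 44.7
```

```bash
python3 - <<'E'
from h import *
c=capture("wrist"); s=capture("side");p,R,o=cur();print(p,o["finger_gap"],o["wrist_force"],o["wrist_torque"])
im=np.hstack([cv2.resize(c["image"][150:310,140:380],(400,360)),cv2.resize(s["image"][110:290,150:300],(400,480))])if 0 else s["image"][90:300,100:330]
cv2.imwrite("pics/w6.png",cv2.resize(im,None,fx=3,fy=3)[:600,:,::-1])
# shift to rack place 1
print(R.inv().apply(np.array([637.4,133.9,p[2]])-p).round(1))
E
```

```text
[439.91520857 133.01593131 136.57405025] 44.817927922467895 [ 0.58371165 -0.12038093 -2.31777346] [-0.0271662  -0.02557334  0.0740877 ]
[ 1.39e+01 -1.00e-01  1.97e+02]
```

View pics/w6.png

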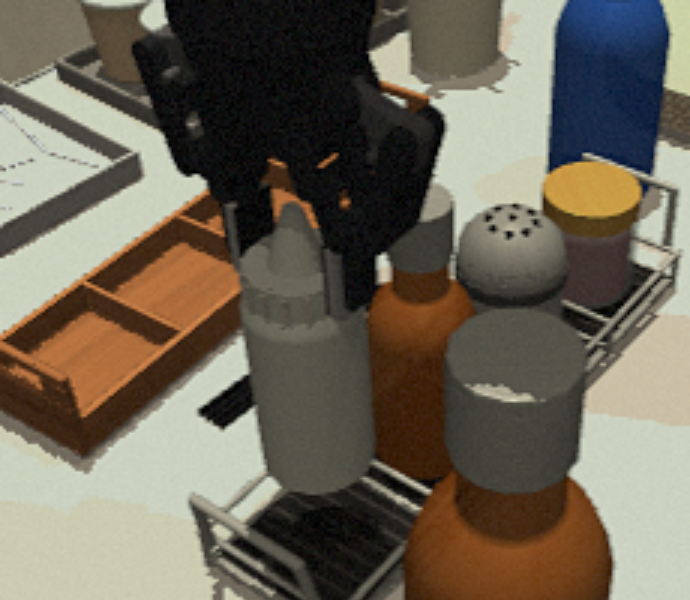

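Call:
carry_out(series=[[[0,0,0],[1,0,10],0.2],[[0,0,0],[2,0,30],0.2],[[0,0,0],[4,0,55],0.2],[[0,0,0],[6,0,80],0.2],[[0,0,0],[8,0,105],0.2],[[0,0,0],[10,0,130],0.2],[[0,0,0],[11,0,155],0.2],[[0,0,0],[12,0,175],0.2],[[0,0,0],[13,0,190],0.2],[[0,0,0],[14,0,197],0.2],[[0,0,0],[14,0,197],0.2],[[0,0,0],[14,10,197],0.2],[[0,0,0],[14,20,197],0.2],[[0,0,0],[14,30,197],0.2],[[0,0,0],[14,30,197],0.2],[[0,0,0],[14,30,197],0.2]])

```text
clock: 7.72
ee_pos: [636.4, 134.1, 105.8]
eef_rot: [-0.518, 0.519, -0.481, 0.48]
wrist_force: [-0.1, 0.0, -2.2]
finger_gap: 44.8
```

```bash
python3 - <<'E'
from h import *
c=capture("wrist"); s=capture("side");t=capture("top");p,R,o=cur();print(p,o["finger_gap"],o["wrist_force"],o["wrist_torque"])
cv2.imwrite("pics/s7.png",cv2.resize(s["image"][90:290,60:300],None,fx=3,fy=3)[:600,:,::-1])
cv2.imwrite("pics/w7.png",c["image"][:,:,::-1])
E
```

```text
[637.91471378 134.03071277 107.62376814] 45.08125840593576 [-0.11392612 -1.16583406 -2.37425651] [ 0.03670614 -0.03557607  0.03738565]
```

View pics/s7.png

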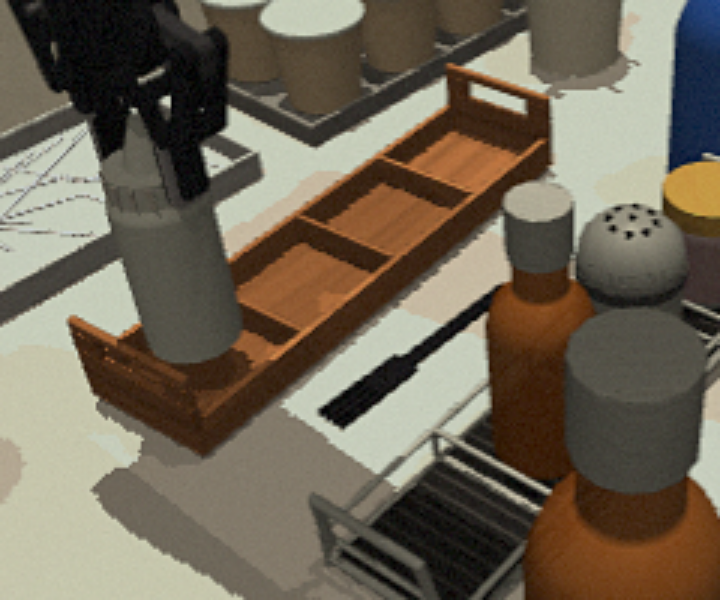

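View pics/w7.png

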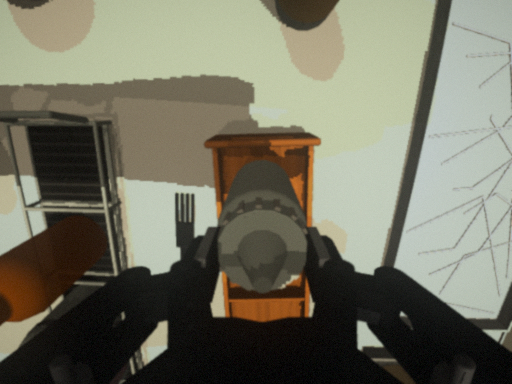

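```bash
python3 - <<'E'
from h import *
s=capture("side")
for b in(39,45):
  q=proj(s,[[637.5,134,b],[637.5,134,b+96],[637.5,134,b+118],[637.5,134,b+145]]); print(((q-[60,90])*3).round())
E
```

```text
[[194. 332.]
 [156. 196.]
 [146. 161.]
 [134. 116.]]
[[191. 324.]
 [153. 187.]
 [144. 151.]
 [131. 105.]]
```

Call:
carry_out(series=[[[0,0,0],[0,10,0],0.2],[[0,0,0],[0,18,0],0.2],[[0,0,0],[0,24,0],0.2],[[0,0,0],[0,27,0],0.2],[[0,0,0],[0,28.5,0],0.2],[[0,0,0],[0,29.5,0],0.2],[[0,0,0],[0,29.5,0],0.2],[[0,0,0],[0,29.5,0],0.2]])

```text
clock: 8.58
ee_pos: [638.0, 133.9, 77.7]
eef_rot: [0.519, -0.518, 0.481, -0.481]
wrist_force: [-0.6, -0.2, -2.3]
finger_gap: 44.9
```

Still hanging; lower in half-millimetre steps.

Call:
carry_out(series=[[[0,0,0],[0,0.5,0],0.2],[[0,0,0],[0,1,0],0.2],[[0,0,0],[0,1.5,0],0.2],[[0,0,0],[0,1.5,0],0.2]])

```text
clock: 8.92
ee_pos: [638.1, 134.0, 77.3]
eef_rot: [0.519, -0.518, 0.481, -0.481]
wrist_force: [-3.2, -0.1, 5.5]
finger_gap: 44.6
```

Call:
carry_out(series=[[[0,0,0],[0,1,0],0.8],[[0,0,0],[0,1,0],0.8],[[0,0,0],[0,1,0],0.8],[[0,0,0],[0,1,0],0.8],[[0,0,0],[0,-20,0],1],[[0,0,0],[0,-55,0],1],[[0,0,0],[0,-90,0],1],[[0,0,0],[5,-115,-15],1],[[0,0,0],[15,-115,-45],1],[[0,0,0],[25,-115,-75],1],[[0,0,0],[35,-115,-105],1],[[0,0,0],[45,-115,-135],1],[[0,0,0],[55,-115,-165],1],[[0,0,0],[63,-115,-190],1],[[0,0,0],[66.5,-115,-201],1],[[0,0,0],[66.5,-115,-201],1],[[0,0,0],[66.5,-115,-201],1]])

```text
clock: 10.33
ee_pos: [442.4, 52.7, 191.5]
eef_rot: [0.519, -0.518, 0.481, -0.481]
wrist_force: [0.6, 0.7, 0.5]
finger_gap: 85.7
```

```bash
python3 - <<'E'
from h import *
c=capture("wrist"); s=capture("side");t=capture("top");p,R,o=cur();print(p,o["finger_gap"],o["wrist_force"],o["joints"].round(2))
print(proj(c,[[442.3,52.4,174]]))
im=np.hstack([cv2.resize(c["image"],(480,360)),cv2.resize(s["image"][100:250,60:193],(320,360))])
cv2.imwrite("pics/w8.png",im[:,:,::-1])
E
```

```text
[443.05800677  52.91883907 191.02484858] 85.18869660561249 [ 0.81813083  0.25882792 -0.21713883] [-0.69 -0.02  0.5   1.86  0.01  1.3  -0.12]
[[259.81192667 208.30009169]]
```

View pics/w8.png

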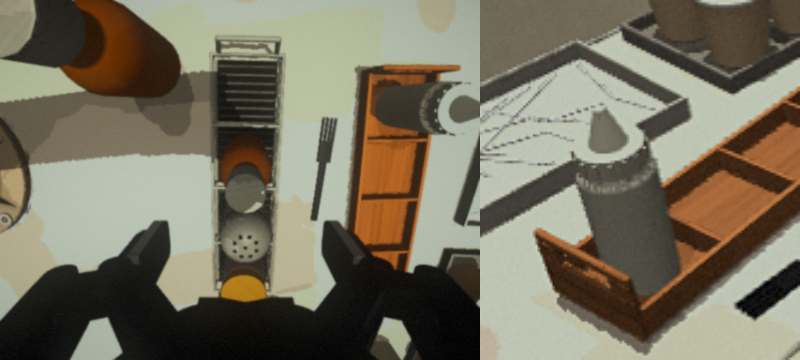

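Call:
carry_out(series=[[[0,0,0],[-1,25,0],1],[[0,0,0],[-1,50,0],1],[[0,0,0],[-1,68,0],1],[[0,0,0],[-1,79,0],1],[[0,0,0],[-1,79,0],0.7],[[0,0,0],[-1,79,0],0.1],[[0,0,0],[-1,79,0],0.1],[[0,0,0],[-1,79,0],0.1],[[0,0,0],[-1,79,0],0.1],[[0,0,0],[-1,79,0],0.1],[[0,0,0],[-1,79,0],0.1],[[0,0,0],[-1,79,0],0.1],[[0,0,0],[-1,79,0],0.1]])

```text
clock: 11.57
ee_pos: [443.0, 53.8, 113.1]
eef_rot: [0.519, -0.518, 0.481, -0.481]
wrist_force: [-1.2, -0.5, 5.9]
finger_gap: 32.6
```

```bash
python3 - <<'E'
from h import *
c=capture("wrist"); s=capture("side");p,R,o=cur();print(p,o["finger_gap"],o["wrist_force"])
im=np.hstack([cv2.resize(c["image"][150:384,130:390],(400,360)),cv2.resize(s["image"][120:300,150:350],(400,360),interpolation=cv2.INTER_CUBIC)])
cv2.imwrite("pics/w9.png",im[:,:,::-1])
E
```

```text
[443.01842885  53.70873498 113.13901206] 32.277051216860485 [-1.58814306 -0.197451    7.06930954]
```

View pics/w9.png

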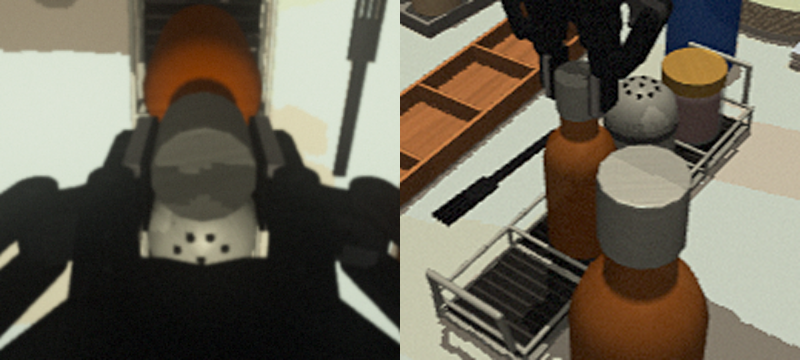

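Call:
carry_out(series=[[[0,0,0],[0,-4,0],0.1],[[0,0,0],[0,-14,0],0.1],[[0,0,0],[0,-30,0],0.1],[[0,0,0],[0,-46,0],0.1],[[0,0,0],[0,-57,0],0.1],[[0,0,0],[1,-60,10],0.1],[[0,0,0],[3,-60,30],0.1],[[0,0,0],[5,-60,55],0.1],[[0,0,0],[8,-60,80],0.1],[[0,0,0],[10,-60,105],0.1],[[0,0,0],[13,-60,130],0.1],[[0,0,0],[15,-60,155],0.1],[[0,0,0],[17,-60,178],0.1],[[0,0,0],[19,-60,194],0.1],[[0,0,0],[19.5,-60,202],0.1],[[0,0,0],[19.5,-60,202],0.1],[[0,0,0],[19.5,-45,202],0.1],[[0,0,0],[19.5,-32,202],0.1],[[0,0,0],[19.5,-28,202],0.1],[[0,0,0],[19.5,-28,202],0.1]])

```text
clock: 13.33
ee_pos: [643.5, 49.6, 138.8]
eef_rot: [-0.518, 0.519, -0.482, 0.48]
wrist_force: [-0.2, 0.5, -3.2]
finger_gap: 32.4
```

```bash
python3 - <<'E'
from h import *
c=capture("wrist"); s=capture("side");p,R,o=cur();print(p,o["finger_gap"],o["wrist_force"])
im=np.hstack([cv2.resize(c["image"][100:384,110:410],(400,360)),cv2.resize(s["image"][60:240,60:260],(400,360),interpolation=cv2.INTER_CUBIC)])
cv2.imwrite("pics/w10.png",im[:,:,::-1])
print((proj(s,[[645.7,49.3,38],[645.7,49.3,38+164]])-[60,60])*2+[400,0])
E
```

```text
[644.90322706  49.40263944 140.70604423] 32.27901311382287 [ 0.41423454  0.14700839 -3.36360326]
[[597.34620351 231.89691191]
 [566.71136161  71.79834544]]
```

View pics/w10.png

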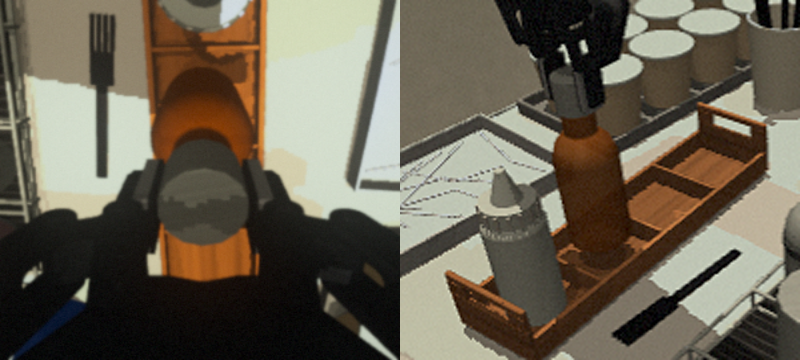

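Call:
carry_out(series=[[[0,0,0],[0,10,0],0.1],[[0,0,0],[0,18,0],0.1],[[0,0,0],[0,23,0],0.1],[[0,0,0],[0,26,0],0.1],[[0,0,0],[0,27,0],0.1],[[0,0,0],[0,28,0],0.1],[[0,0,0],[0,28.5,0],0.1],[[0,0,0],[0,28.5,0],0.1]])

```text
clock: 14.1
ee_pos: [645.2, 49.1, 113.4]
eef_rot: [0.519, -0.518, 0.481, -0.481]
wrist_force: [-6.1, -0.5, 10.2]
finger_gap: 32.3
```

Call:
carry_out(series=[[[0,0,0],[0,0,0],0.7],[[0,0,0],[0,0,0],0.7],[[0,0,0],[0,0,0],0.7],[[0,0,0],[0,0,0],0.7],[[0,0,0],[0,-15,0],1],[[0,0,0],[0,-45,0],1],[[0,0,0],[0,-75,0],1],[[0,0,0],[5,-75,-15],1],[[0,0,0],[15,-75,-45],1],[[0,0,0],[25,-75,-75],1],[[0,0,0],[35,-75,-105],1],[[0,0,0],[45,-75,-135],1],[[0,0,0],[55,-75,-165],1],[[0,0,0],[63,-75,-190],1],[[0,0,0],[66,-75,-202.5],1],[[0,0,0],[66,-60,-202.5],1],[[0,0,0],[66,-40,-202.5],1],[[0,0,0],[66,-30,-202.5],1],[[0,0,0],[66,-30,-202.5],1]])

```text
clock: 15.68
ee_pos: [446.6, -31.9, 139.6]
eef_rot: [-0.517, 0.519, -0.482, 0.48]
wrist_force: [-0.3, -1.0, -0.3]
finger_gap: 85.2
```

```bash
python3 - <<'E'
from h import *
c=capture("wrist"); s=capture("side");p,R,o=cur();print(p,o["finger_gap"],o["wrist_force"])
print(proj(c,[[448.1,-32.1,112]]))
cv2.imwrite("pics/w11.png",c["image"][:,:,::-1])
cv2.imwrite("pics/s11.png",cv2.resize(s["image"][50:250,60:320],None,fx=3,fy=3)[:,:,::-1])
E
```

```text
[448.11341359 -31.9220076  141.65581223] 85.56310180215257 [ 1.197897   -0.41537132 -0.29709316]
[[262.16007409 203.92715052]]
```

View pics/w11.png

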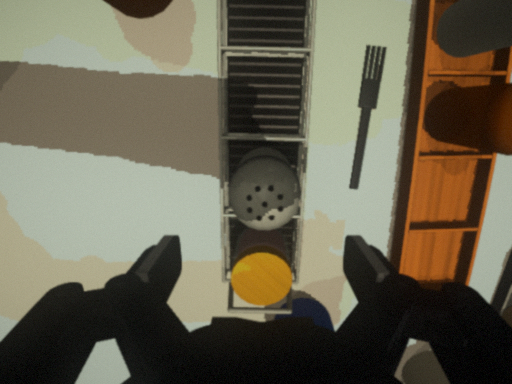

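View pics/s11.png

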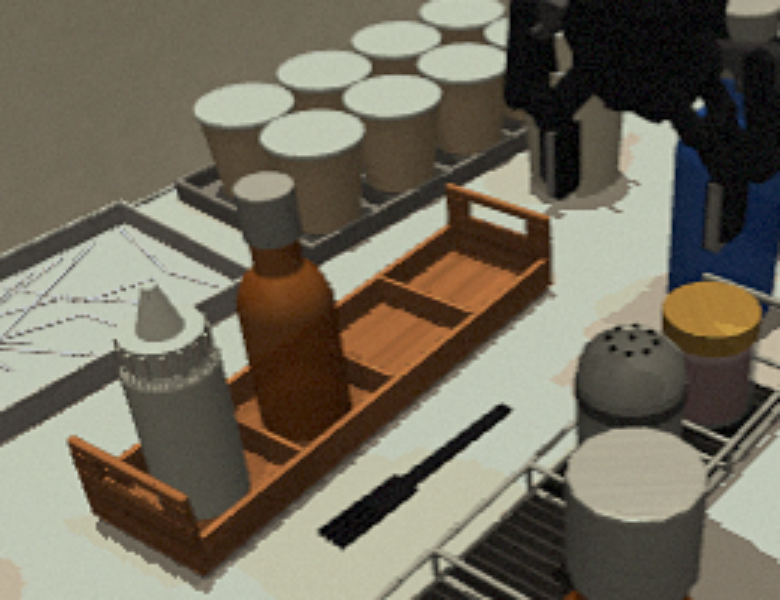

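```bash
python3 - <<'E'
from h import *
c=capture("wrist"); s=capture("side");p,R,o=cur()
for h in (10,20,30,40,50,60): print(h,proj(s,[p+R.apply([0,-h,k]) for k in(-45,45)]).round().tolist(),proj(c,[p+R.apply([-11,-h,k]) for k in(-45,45)]).round().tolist())
E
```

```text
10 [[295.0, 151.0], [247.0, 133.0]] [[190.0, 207.0], [331.0, 207.0]]
20 [[296.0, 145.0], [247.0, 128.0]] [[186.0, 213.0], [335.0, 213.0]]
30 [[296.0, 140.0], [247.0, 123.0]] [[182.0, 219.0], [340.0, 219.0]]
40 [[297.0, 134.0], [247.0, 117.0]] [[177.0, 226.0], [344.0, 226.0]]
50 [[297.0, 128.0], [247.0, 111.0]] [[171.0, 234.0], [350.0, 234.0]]
60 [[298.0, 122.0], [247.0, 106.0]] [[164.0, 243.0], [356.0, 244.0]]
```

Call:
carry_out(series=[[[0,0,0],[0,30,1],1],[[0,0,0],[0,60,1],1],[[0,0,0],[0,85,1],1],[[0,0,0],[0,100,1],1],[[0,0,0],[0,110,1],1],[[0,0,0],[0,116,1],1],[[0,0,0],[0,116,1],1],[[0,0,0],[0,116,1],0.6],[[0,0,0],[0,116,1],0.4],[[0,0,0],[0,116,1],0.4],[[0,0,0],[0,116,1],0.4],[[0,0,0],[0,116,1],0.4],[[0,0,0],[0,116,1],0.4]])

```text
clock: 16.97
ee_pos: [450.1, -31.6, 27.0]
eef_rot: [0.519, -0.518, 0.481, -0.481]
wrist_force: [-0.8, -0.1, 6.9]
finger_gap: 60.2
```

```bash
python3 - <<'E'
from h import *
c=capture("wrist"); s=capture("side");p,R,o=cur();print(p,o["finger_gap"],o["wrist_force"])
im=np.hstack([cv2.resize(c["image"][150:384,130:390],(400,360)),cv2.resize(s["image"][50:230,190:390],(400,360),interpolation=cv2.INTER_CUBIC)])
cv2.imwrite("pics/w12.png",im[:,:,::-1])
E
```

```text
[450.12099189 -31.64151852  26.96039865] 60.560380091385596 [-1.48712733 -0.18470937  7.48792494]
```

View pics/w12.png

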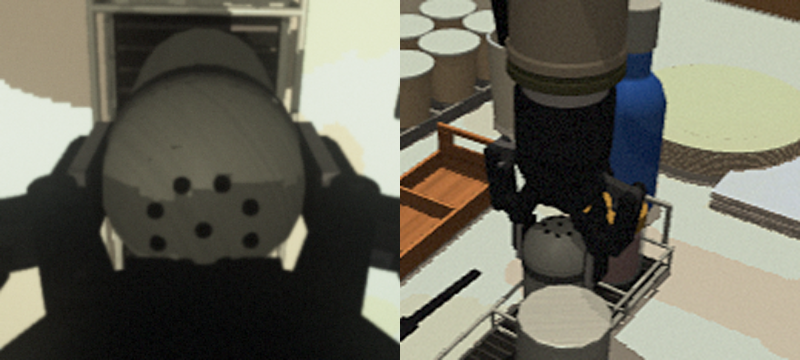

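Call:
carry_out(series=[[[0,0,0],[0,-4,0],0.4],[[0,0,0],[0,-14,0],0.4],[[0,0,0],[0,-30,0],0.4],[[0,0,0],[0,-46,0],0.4],[[0,0,0],[0,-57,0],0.4],[[0,0,0],[1,-60,10],0.4],[[0,0,0],[3,-60,30],0.4],[[0,0,0],[5,-60,55],0.4],[[0,0,0],[8,-60,80],0.4],[[0,0,0],[10,-60,105],0.4],[[0,0,0],[13,-60,130],0.4],[[0,0,0],[15,-60,155],0.4],[[0,0,0],[17,-60,178],0.4],[[0,0,0],[18.5,-60,195],0.4],[[0,0,0],[19,-60,203.5],0.4],[[0,0,0],[19,-60,203.5],0.4],[[0,0,0],[19,-60,203.5],0.4],[[0,0,0],[19,-60,203.5],0.4]])

```text
clock: 18.57
ee_pos: [652.8, -35.5, 85.8]
eef_rot: [-0.518, 0.518, -0.481, 0.481]
wrist_force: [-0.5, -0.4, -2.0]
finger_gap: 60.5
```

```bash
python3 - <<'E'
from h import *
c=capture("wrist"); s=capture("side");p,R,o=cur();print(p,o["finger_gap"],o["wrist_force"],o["joints"].round(2))
im=np.hstack([cv2.resize(c["image"][100:384,110:410],(400,360)),cv2.resize(s["image"][0:180,100:300],(400,360),interpolation=cv2.INTER_CUBIC)])
cv2.imwrite("pics/w13.png",im[:,:,::-1])
print(proj(s,[c["pose"][:3,3]]),(proj(s,[c["pose"][:3,3]])-[100,0])*2+[400,0])
E
```

```text
[652.79139704 -35.35606303  85.90303336] 60.61457484335334 [-0.28400839 -0.71447772 -1.6274242 ] [-0.38  0.57  0.57  1.45 -0.32  1.21  0.3 ]
[[142.12746461  56.16490591]] [[484.25492922 112.32981183]]
```

View pics/w13.png

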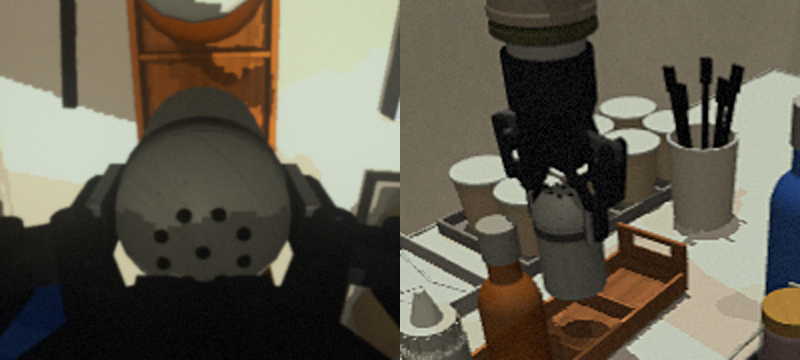

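Call:
carry_out(series=[[[0,0,0],[0,15,1],0.4],[[0,0,0],[0,30,1],0.4],[[0,0,0],[0,43,1],0.4],[[0,0,0],[0,51,1],0.4],[[0,0,0],[0,56,1],0.4],[[0,0,0],[0,58,1],0.4],[[0,0,0],[0,59,1],0.4],[[0,0,0],[0,59.5,1],0.4],[[0,0,0],[0,60,1],0.4],[[0,0,0],[0,60,1],0.4]])

```text
clock: 19.5
ee_pos: [654.9, -35.4, 27.1]
eef_rot: [0.519, -0.518, 0.481, -0.481]
wrist_force: [-5.3, 1.2, 7.2]
finger_gap: 60.1
```

Call:
carry_out(series=[[[0,0,0],[0,0,0],0.95],[[0,0,0],[0,0,0],0.95],[[0,0,0],[0,0,0],0.95],[[0,0,0],[0,0,0],0.95],[[0,0,0],[0,-10,0],1],[[0,0,0],[0,-35,0],1],[[0,0,0],[0,-70,0],1],[[0,0,0],[3,-95,-10],1],[[0,0,0],[12,-100,-35],1],[[0,0,0],[22,-100,-65],1],[[0,0,0],[32,-100,-95],1],[[0,0,0],[42,-100,-125],1],[[0,0,0],[52,-100,-155],1],[[0,0,0],[62,-100,-185],1],[[0,0,0],[69,-100,-205],1],[[0,0,0],[69.5,-90,-208],1],[[0,0,0],[69.5,-80,-208],1],[[0,0,0],[69.5,-80,-208],1],[[0,0,0],[69.5,-80,-208],1]])

```text
clock: 21.08
ee_pos: [452.6, -119.6, 105.1]
eef_rot: [-0.518, 0.519, -0.481, 0.48]
wrist_force: [-0.2, 0.1, -1.0]
finger_gap: 85.5
```

```bash
python3 - <<'E'
from h import *
c=capture("wrist"); s=capture("side");p,R,o=cur();print(p,o["finger_gap"],o["wrist_force"],o["joints"].round(2))
print(proj(c,[[452.3,-120.4,83]]))
im=np.hstack([cv2.resize(c["image"],(450,360)),cv2.resize(s["image"][50:230,60:235],(350,360),interpolation=cv2.INTER_CUBIC)])
cv2.imwrite("pics/w14.png",im[:,:,::-1])
g=cv2.cvtColor(c["image"],cv2.COLOR_RGB2HSV); m=cv2.inRange(g,(15,150,100),(30,255,255)); 
k=cv2.findContours(m,0,2)[0]; k=max(k,key=cv2.contourArea); print(cv2.fitEllipse(k))
E
```

```text
[ 453.07711773 -119.88904859  105.55580067] 85.04385968403237 [ 0.03960748  0.35534361 -0.2168363 ] [-0.43  0.13  0.68  1.94 -0.09  1.11  0.36]
[[259.60804485 206.79824371]]
((261.8717346191406, 212.97158813476562), (53.56430435180664, 79.2157974243164), 87.47566223144531)
```

View pics/w14.png

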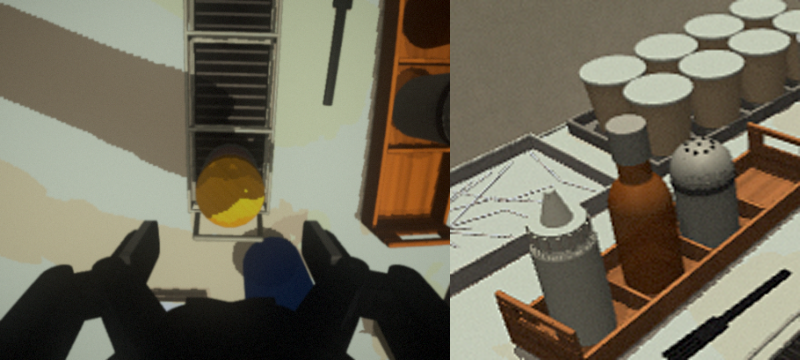

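```bash
python3 - <<'E'
from h import *
c=capture("wrist");p,R,o=cur()
g=cv2.cvtColor(c["image"],cv2.COLOR_RGB2HSV); m=cv2.inRange(g,(12,120,50),(32,255,255)); m[:140]=0;m[260:]=0
k=max(cv2.findContours(m,0,2)[0],key=cv2.contourArea); e=cv2.fitEllipse(cv2.convexHull(k)); print(e,cv2.boundingRect(k))
for z in(83,75): print(plane(c,e[0],z))
print(p)
cv2.imwrite("pics/m.png",m)
E
```

```text
((460.1043701171875, 188.96669006347656), (95.05550384521484, 128.4337921142578), 19.3684024810791) (415, 140, 97, 104)
[605.88543836 -94.88933835  83.        ]
[612.18270213 -96.74802309  75.        ]
[ 453.0221853  -120.01528668  105.60235944]
```

```bash
python3 - <<'E'
from h import *
c=capture("wrist")
g=cv2.cvtColor(c["image"],cv2.COLOR_RGB2HSV); m=cv2.inRange(g,(12,120,50),(32,255,255)); m[:140]=0;m[260:]=0;m[:,:200]=0;m[:,330:]=0
k=max(cv2.findContours(m,0,2)[0],key=cv2.contourArea); h=cv2.convexHull(k); e=cv2.fitEllipse(h); print(e,cv2.boundingRect(k))
pts=np.array([plane(c,q[0].astype(float),83)[:2] for q in h]); print(cv2.minEnclosingCircle(pts.astype(np.float32)))
E
```

```text
((261.0694885253906, 202.62318420410156), (78.15425109863281, 79.09241485595703), 113.11316680908203) (222, 164, 79, 78)
((453.4465637207031, -118.69166564941406), 31.621944427490234)
```

Call:
carry_out(series=[[[0,0,0],[-0.5,25,0],1],[[0,0,0],[-0.5,50,0],1],[[0,0,0],[-0.5,70,0],1],[[0,0,0],[-0.5,83,0],1],[[0,0,0],[-0.5,90,0],1],[[0,0,0],[-0.5,90,0],1],[[0,0,0],[-0.5,90,0],0.6],[[0,0,0],[-0.5,90,0],0.4],[[0,0,0],[-0.5,90,0],0.4],[[0,0,0],[-0.5,90,0],0.4],[[0,0,0],[-0.5,90,0],0.4],[[0,0,0],[-0.5,90,0],0.4]])

```text
clock: 22.28
ee_pos: [453.1, -119.9, 16.9]
eef_rot: [0.519, -0.518, 0.48, -0.481]
wrist_force: [-2.1, 0.1, 4.6]
finger_gap: 59.8
```

```bash
python3 - <<'E'
from h import *
c=capture("wrist"); s=capture("side");p,R,o=cur();print(p,o["finger_gap"],o["wrist_force"])
im=np.hstack([cv2.resize(c["image"][150:384,130:390],(400,360)),cv2.resize(s["image"][50:230,230:430],(400,360),interpolation=cv2.INTER_CUBIC)])
cv2.imwrite("pics/w15.png",im[:,:,::-1])
print(R.inv().apply(np.array([662.2,-119.9,p[2]])-p))
E
```

```text
[ 453.12001314 -119.900775     16.92799167] 59.87792683030031 [-1.7208283   0.74475855  5.56076318]
[ 15.6696934    0.42821433 208.4915304 ]
```

View pics/w15.png

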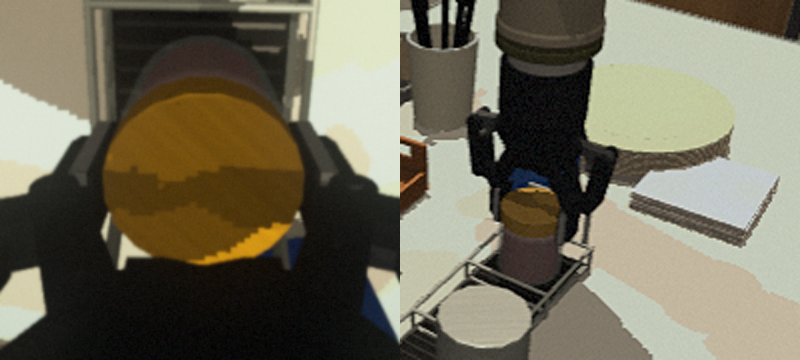

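Call:
carry_out(series=[[[0,0,0],[0,-4,0],0.4],[[0,0,0],[0,-14,0],0.4],[[0,0,0],[0,-30,0],0.4],[[0,0,0],[0,-46,0],0.4],[[0,0,0],[0,-57,0],0.4],[[0,0,0],[1,-60,10],0.4],[[0,0,0],[3,-60,30],0.4],[[0,0,0],[5,-60,55],0.4],[[0,0,0],[7,-60,80],0.4],[[0,0,0],[9,-60,105],0.4],[[0,0,0],[11,-60,130],0.4],[[0,0,0],[13,-60,155],0.4],[[0,0,0],[14,-60,180],0.4],[[0,0,0],[15,-60,200],0.4],[[0,0,0],[15.5,-60,208.5],0.4],[[0,0,0],[15.5,-60,208.5],0.4],[[0,0,0],[15.5,-60,208.5],0.4],[[0,0,0],[15.5,-60,208.5],0.4]])

```text
clock: 23.88
ee_pos: [660.4, -119.8, 75.5]
eef_rot: [-0.518, 0.519, -0.481, 0.481]
wrist_force: [-0.3, -1.0, -3.5]
finger_gap: 59.8
```

```bash
python3 - <<'E'
from h import *
c=capture("wrist"); s=capture("side");p,R,o=cur();print(p,o["finger_gap"],o["wrist_force"])
im=np.hstack([cv2.resize(c["image"][100:384,110:410],(400,360)),cv2.resize(s["image"][0:180,120:320],(400,360),interpolation=cv2.INTER_CUBIC)])
cv2.imwrite("pics/w16.png",im[:,:,::-1])
E
```

```text
[ 660.50027028 -119.74318089   75.82189198] 59.68178654560597 [ 0.08616073 -0.57353766 -3.17576348]
```

View pics/w16.png

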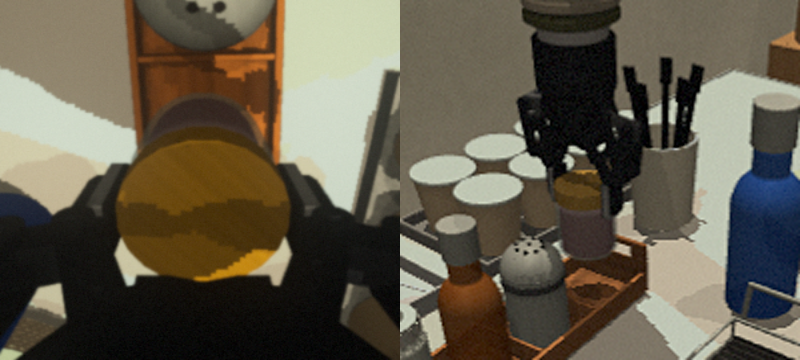

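Call:
carry_out(series=[[[0,0,0],[0,15,0.5],0.4],[[0,0,0],[0,30,0.5],0.4],[[0,0,0],[0,43,0.5],0.4],[[0,0,0],[0,51,0.5],0.4],[[0,0,0],[0,56,0.5],0.4],[[0,0,0],[0,58,0.5],0.4],[[0,0,0],[0,59,0.5],0.4],[[0,0,0],[0,59.5,0.5],0.4],[[0,0,0],[0,60,0.5],0.4],[[0,0,0],[0,60,0.5],0.4]])

```text
clock: 24.82
ee_pos: [662.2, -119.8, 17.1]
eef_rot: [0.519, -0.518, 0.481, -0.481]
wrist_force: [-4.5, 0.8, 4.5]
finger_gap: 59.9
```

Seated. Release, rise and back off toward the robot.

Call:
carry_out(series=[[[0,0,0],[0,0,0],0.95],[[0,0,0],[0,0,0],0.95],[[0,0,0],[0,0,0],0.95],[[0,0,0],[0,0,0],0.95],[[0,0,0],[0,-10,0],1],[[0,0,0],[0,-35,0],1],[[0,0,0],[0,-70,0],1],[[0,0,0],[0,-105,0],1],[[0,0,0],[0,-140,0],1],[[0,0,0],[0,-170,-20],1],[[0,0,0],[0,-190,-50],1],[[0,0,0],[0,-200,-85],1],[[0,0,0],[0,-200,-120],1],[[0,0,0],[0,-200,-155],1],[[0,0,0],[0,-200,-190],1],[[0,0,0],[0,-200,-200],1],[[0,0,0],[0,-200,-200],1],[[0,0,0],[0,-200,-200],1],[[0,0,0],[0,-200,-200],1]])

```text
clock: 26.4
ee_pos: [463.4, -134.2, 216.1]
eef_rot: [0.519, -0.518, 0.48, -0.481]
wrist_force: [0.9, -0.3, 0.5]
finger_gap: 85.6
```

```bash
python3 - <<'E'
from h import *
t=capture("top"); s=capture("side");p,R,o=cur();print(p,o["finger_gap"],o["wrist_force"])
cv2.imwrite("pics/t17.png",t["image"][:,:,::-1])
cv2.imwrite("pics/s17.png",cv2.resize(s["image"][50:250,60:320],None,fx=3,fy=3)[:,:,::-1])
E
```

```text
[ 463.23913647 -134.32529167  215.54415403] 85.39915009767759 [-0.60221143  1.41837125 -0.07520339]
```

View pics/t17.png

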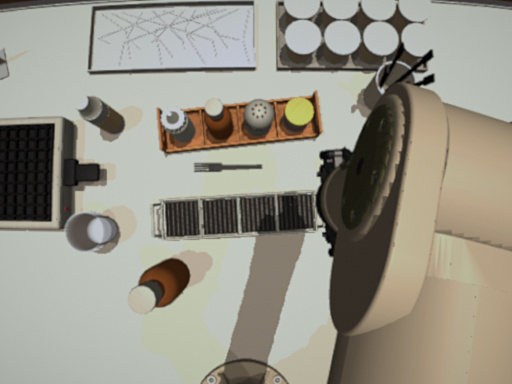

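View pics/s17.png

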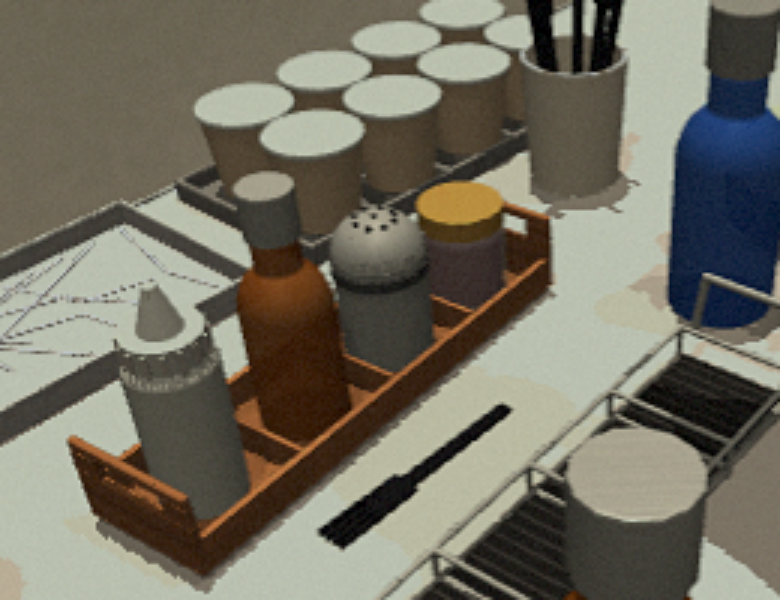

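```bash
python3 - <<'E'
from h import *
s=capture("side")
q=proj(s,[[637.4,133.9,155],[645.7,49.3,174],[653.9,-35.3,112],[662.2,-119.9,83]]); print(((q-[60,50])*3).round())
print(robot.hand_in())
E
```

```text
[[148. 284.]
 [259. 184.]
 [372. 217.]
 [456. 201.]]
the job is handed in; nothing more can be done
None
```

All four toppings are in the wooden rack in the carrier's order, left to right: cream, syrup (the small amber bottle), sugar, jam. I handed the job in at about 26.5 s of robot time.

**Last checks:** The final top and side pictures show one container per compartment, all upright, with the gripper clear of everything. Their tops appear within a few pixels of the side picture, enlarged three times, of where they should be when standing on the rack's 10 mm floor. The forces when setting them down were about 5 to 12 N.

**What disagreed:**
- **Gripper height:** In the pictures the fingertips sat about 28 mm higher than the reported tool position implied. Because of this, my first closing on the cream bottle shut around its nozzle without touching it. I went lower, gripped the collar, opened briefly to take it 4 mm lower, and used the measured offset for the other three.
- **Finger opening:** The reported opening was about 1 to 4 mm smaller than the diameters given.

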